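# Index the turning table and lock it

### The job

Without grasping anything, push on the arms of the small turning table with a fingertip until its longest arm, the one with the ball end, points straight at the tip of the fixed pointer. Then push the locking lever round, away from the robot, fully home to its stop, and come clear. Leave the gear lying on the table and do not disturb the loose parts round about.

Things in the scene. Friction and masses are not known exactly. Their poses are not given: they have to be found in the camera images.
- index_base: Dark steel base of the fixture, 12 mm thick, fixed to the bench. Origin: on the turning table's vertical axis, at bench level; z up, x roughly away from the robot, y to the robot's left. It reaches 140 mm toward -x (a 36 mm wide tongue under the pointer), 75 mm toward +x and -y, 167 mm toward +y (under the lever).
- pointer_tip (a point): Tip of the fixed conical pointer, 116 mm from the table's axis on the -x side of the base, 50 mm above the bench. It points at the axis and sits on a 16 mm post, 58 mm tall, 132 mm from the axis.
- table (a joint): Angle of the turning table in rad, counter-clockwise positive seen from above; at 0 (and every full turn) the ball arm points straight at the pointer. It turns both ways without a stop in reach, starts between 0.7 and 5.6, needs about 0.2 N m (3 N at 66 mm from the axis) and stays where it is left.
- table_centre (a point): Centre of the turning table's top, 56 mm above the bench. Steel disc, 72 mm across, rim to 60 mm height, on a 56 mm bearing. Four level round arms, 10 mm thick, 90 degrees apart, centre lines 50 mm above the bench: three plain ones reach 83 mm from the axis, the fourth, with the ball, is longer. Between the arms it is open down to the base's top at 12 mm.
- ball_arm_end (a point): Centre of the 18 mm ball on the end of the longest arm, 99 mm from the table's axis, 50 mm above the bench.
- lock_lever (a joint): Angle of the locking lever in rad, 0 to 1.134, growing clockwise seen from above. At 0 it points 120 degrees counter-clockwise from the base's x axis, at 1.134 (fully home) 55 degrees. Starts between 0 and 0.3, needs 0.12 N m, stays where left. Level round bar 10 mm thick, centre line 28 mm above the bench. Its thin stop pin, 38 mm tall, stands 32 mm from the pivot on the far (+x) side.
- lever_pivot (a point): Pivot of the locking lever, on the base at x = 0, y = +115 mm, 28 mm above the bench; its round boss is 24 mm across and rises to 41 mm.
- lever_end (a point): Centre of the 17 mm black ball on the lever's free end, 73 mm from the pivot, 28 mm above the bench.
- gear: Loose steel gear, 55 mm across, 19 mm high, lying flat inside the rim on the turning table and turning with it. Origin: centre of its underside, 56 mm above the bench. It stays there.
- tin: Loose tin, 73 mm across, 45 mm high, beyond the turning table. Bystander. Origin: centre of its underside.
- bush: Loose flanged steel bush, 38 mm across, 34 mm high, beyond and to the right of the turning table. Bystander. Origin: centre of its underside.
- vblock: Loose steel V-block, 42x51x34 mm, beyond the locking lever. Bystander. Origin: centre of its underside.
- punch: Loose steel centre punch, 10x110x10 mm, lying between the robot and the lever, its length along its own y. Bystander. Origin: centre of its underside.
- collar: Loose dark steel collar, 62 mm across, 22 mm high, on the robot's side of the fixture. Bystander. Origin: centre of its underside.
Not all that is in view belongs to the job. What is shaped like the gear but green is not meant.

How it is judged (in metres and radians):
On the way, in this order (a step that is already met when the one before it is completed fails the run):
1. the ball arm points at the pointer (ball centre within 8 mm of the pointer's line) while the lever is not yet pushed home (y of ball_arm_end in the frame of index_base between -0.008 and 0.008 m and x of ball_arm_end in the frame of index_base below 0 m and value of joint lock_lever below 0.6 rad), for 0.3 s.
2. the locking lever is home at its stop with the ball arm still at the pointer (y of ball_arm_end in the frame of index_base between -0.008 and 0.008 m and x of ball_arm_end in the frame of index_base below 0 m and value of joint lock_lever above 1.03 rad), for 0.3 s.
At the end, for the whole second after the job is handed in: The centre of the ball on the longest arm is within 8 mm of the pointer's line, on the pointer's side; the locking lever is within 0.1 rad of its stop (above 1.03 rad); the table is at rest and the gear still lies flat on it within 12 mm of its centre (all of step 2 and velocity of joint table between -0.05 and 0.05 rad/s and horizontal distance between gear and index_base below 0.012 m and height (world z) of gear between 0.052 and 0.061 m and linear speed of gear below 0.02 m/s); the robot touches nothing.
It fails at once if the gear is lifted or knocked off the table (height (world z) of gear above 0.066 m or horizontal distance between gear and index_base above 0.02 m).
It fails at once if a loose part round about is moved by more than 20 mm or lifted (distance of any of tin, bush, vblock, punch, collar from where it was at the start of the episode above 0.02 m or height (world z) of any of tin, bush, vblock, punch, collar above 0.012 m).
It also fails if it takes over 61 s, if anything falls off the work surface, if the arm or the gripper's body presses on something with over 40 N, if the wrist force passes 120 N, or if a joint passes its speed limit or range.

### The arm

A 7-joint arm with a two-finger parallel gripper is mounted at the origin on a cart in front of the work surface, level with it; the furniture and walls round the work are solid. World frame = base frame: x ahead of the robot, y to its left, z up, the work surface at z = 0. Lengths are in mm, angles in degrees, forces in N, time in s.
With the tool pointing down it reaches from about 400 to 925 mm from the base axis. Payload 4.1 kg.
Tool frame: the origin (TCP) lies midway between the tips of the shut fingers; the grasp point (between the pads) lies behind it (ctrl.grip_point_offset is the z of the grasp point in the tool frame, in mm); z points along the fingers, y is the direction in which the jaws open and shut (so a half turn about z gives the same grasp; the last joint's range is limited). The gripper opens to 85 mm and grips with 20 to 120 N. Pads are 22 mm wide; open, the fingers measure 114 mm over their backs; the gripper's body (76 mm by 85 mm) begins 54 mm behind the grasp point. The pads swing forward as they close: fully open they stand 13 mm farther back than shut.
Start: joints at [64.458, 22.827, 2.584, 88.041, -1.071, 69.15, -2.905], TCP at [220.966, -611.324, 231.347] pointing down, gripper open.
Joint ranges: [-161.44, 161.44], [-28.35, 127.94], [-78.24, 83.42], [0, 140.83], [-78.03, 258.03], [13.02, 114.36], [-168.23, 168.23]. Speed limits (degrees/s): [147.25, 147.25, 180, 180, 180, 180, 180].

### API

Orientations are given as a 3x3 rotation matrix whose columns are the frame's x, y, z axes.
In Python, from station import status, capture, ctrl gives the robot as it stands.
- The arm moves only by the shell command python3 -m handwheel 'ROWS'. ROWS is JSON, a list that holds one entry, the list of rows, each a list of 7 numbers: the shift along the tool's x, y, z in mm, then the turn, a rotation vector about the tool's x, y, z in degrees, then the opening in per cent of the stroke, from 0 (shut) to 100 (fully open). A call has exactly 10 rows; each row is the pose to reach, as a shift and turn from the pose commanded when the call began, along the tool's axes at that moment; what a row does not reach only later rows make up. A row lasts 1/8 s, in which the tool goes at most 62.5 mm and 10.7 degrees, less where a joint would pass 70% of its speed; a pose out of reach is approached as far as the arm can. A call with a gripper value outside its range is refused whole. The fingers move at their own pace and stop on an object; the grip force is fixed at half the most. Time passes only in rows, so rows that repeat a pose let the fingers close, or fill a call up. It gives the time, the measured TCP pose, the force and the opening at its end, in the units of the state.
- status.observe(): the state, without advancing time (a new reading comes with each control period).
- capture(name): name is "scene" or "top" or "wrist"; returns a dict with "color" (480x640x3 uint8, blue, green, red), "mtx" (3x3 intrinsics, pixels), "dist_coeffs" ([k1, k2, p1, p2, k3] as OpenCV has them; the pictures are not rectified), "rvec" (rotation vector, rad) and "tvec" (3), from world to camera coordinates, as OpenCV has them. Camera axes: x right, y down, z forward; pixel columns grow to the right and rows downward; lengths in mm; the calibration is good to about 2 mm. A picture is of the moment at which its call begins. There is no depth.
- ctrl.finish_job(): hands the job in, once; it reports no verdict.
The state is a dict: "time_s": time; "qpos": joint angles; "qvel": joint speeds; "joint_torque": joint torques, N m; "position": TCP position; "tcp_rot": TCP orientation; "force": force on the tool from outside, world axes, zero at the start; "torque": the same for the moment, N m; "finger_gap": opening from 0.0 (shut) to 1.0 (fully open).
Only numpy, scipy, OpenCV 4.12 (cv2) and the standard library are available. Lean on these libraries where they do the work, as an engineer would, in place of code of your own. Each camera call takes 0.05 s, during which the arm holds its last target. There are 200 camera calls.

## Working session

There is one attempt and no reset: what is moved stays moved. The work goes in short steps, Python scripts to look and compute and a shell command to move; the robot and the scene stay as the last step left them, time stands still between calls to the robot, and variables do not carry over. Pictures are saved under pics/ and viewed, on a budget of 10 in all, crops included, one or two more only if the job needs it, and the job is handed in when it is done.

```bash
mkdir -p pics; ls; python3 - <<'E'
from station import status, capture, ctrl
import cv2,numpy as np
s=status.observe(); print({k:np.round(v,3).tolist() for k,v in s.items()}, ctrl.grip_point_offset)
for n in("scene","top"):
    c=capture(n); cv2.imwrite(f"pics/{n}0.png",c["color"]); np.savez(f"{n}0.npz",**c)
    R=cv2.Rodrigues(np.array(c["rvec"],float))[0]; print(n,np.round(-R.T@np.array(c["tvec"]).ravel()),np.round(R[2],2),c["mtx"][0])
E
```

```text
pics
{'time_s': 0.0, 'qpos': [64.458, 22.872, 2.581, 88.115, -1.071, 69.149, -2.907], 'qvel': [-0.028, -0.05, -0.038, 0.032, -0.019, 0.065, -0.036], 'joint_torque': [-0.0, -47.512, 1.365, -25.422, 0.012, 0.009, -0.0], 'position': [220.716, -610.709, 230.255], 'tcp_rot': [[0.94, 0.34, -0.001], [0.34, -0.94, 0.002], [-0.0, -0.002, -1.0]], 'force': [-0.241, 0.147, 0.004], 'torque': [0.01, -0.041, 0.003], 'finger_gap': 1.003} -18.700000000000003
scene [-20. 548. 717.] [ 0.59 -0.31 -0.75] [546.51887748   0.         315.75791115]
top [328. 286. 896.] [ 0.22  0.02 -0.98] [509.97986052   0.         324.37203399]
```

View pics/top0.png

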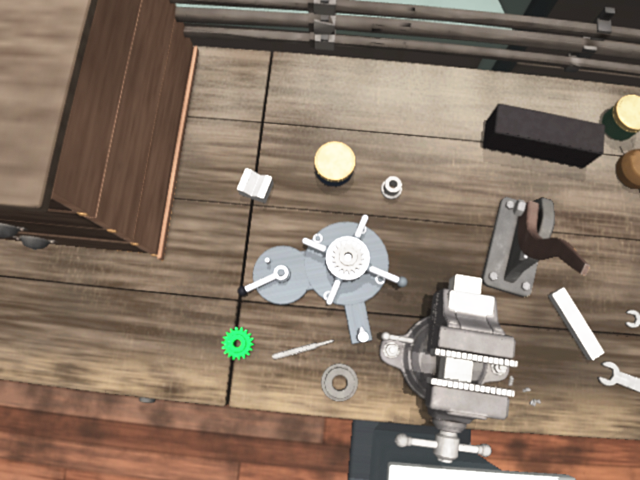

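View pics/scene0.png

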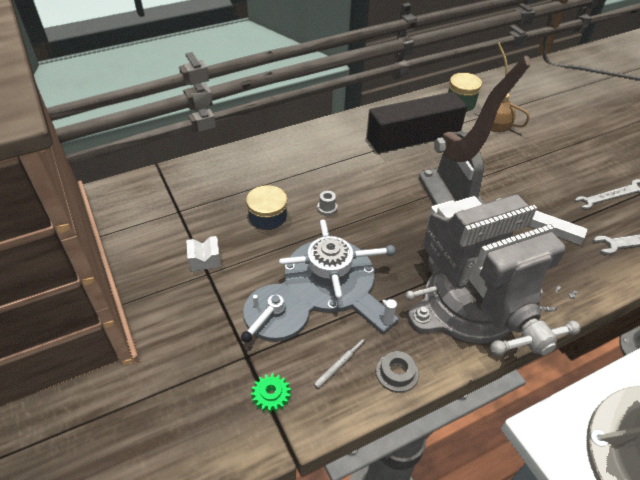

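The top view shows the hub at about (348,257), the ball arm end (402,282), the pointer post (363,335), the lever pivot (281,272) and the lever ball (242,292). I'll zoom in for precision.

```bash
cat > h.py <<'E'
import numpy as np,cv2
def ray(c,px):
    R=cv2.Rodrigues(np.array(c["rvec"],float))[0]; t=np.array(c["tvec"],float).ravel()
    u=cv2.undistortPoints(np.array([[px]],float),np.array(c["mtx"]),np.array(c["dist_coeffs"]))[0,0]
    return -R.T@t, R.T@np.array([u[0],u[1],1.])
def onz(c,px,z):
    o,d=ray(c,px); return o+d*(z-o[2])/d[2]
def two(c1,p1,c2,p2):
    o1,d1=ray(c1,p1);o2,d2=ray(c2,p2)
    s=np.linalg.lstsq(np.c_[d1,-d2],o2-o1,rcond=None)[0]
    a=o1+d1*s[0];b=o2+d2*s[1];return (a+b)/2,np.linalg.norm(a-b)
def pix(c,P):
    return cv2.projectPoints(np.array([P],float),np.array(c["rvec"]),np.array(c["tvec"]),np.array(c["mtx"]),np.array(c["dist_coeffs"]))[0].ravel()
E
python3 - <<'E'
from h import *
T=dict(np.load("top0.npz"));S=dict(np.load("scene0.npz"))
for n,p,q,z in [("hub",(348,257),(330,247),75),("ball",(402,282),(391,250),50),("post",(363,335),(390,303),58),("pivot",(281,272),(276,300),41),("lend",(242,292),(247,337),28)]:
    print(n,onz(T,p,z).round(1),onz(S,q,z).round(1),two(T,p,S,q))
a=cv2.resize(T["color"][200:360,230:420],None,fx=4,fy=4,interpolation=cv2.INTER_CUBIC)[:600,:]
cv2.imwrite("pics/topz.png",a)
E
```

```text
hub [480.3 260.2  75. ] [479.7 263.6  75. ] (array([481.67426611, 261.05878793,  71.4761166 ]), np.float64(2.4274562826691914))
ball [450.8 166.   50. ] [450.2 165.6  50. ] (array([450.67703665, 165.61711659,  49.54789472]), np.float64(0.7018699377939843))
post [357.7 224.9  58. ] [355.2 226.9  58. ] (array([357.89216461, 224.59612089,  53.22831566]), np.float64(0.0728907807452198))
pivot [450.5 370.   41. ] [445.5 372.8  41. ] (array([451.62091257, 370.67182216,  32.34614674]), np.float64(0.3793493164297597))
lend [411.9 433.9  28. ] [411.4 434.8  28. ] (array([412.13671827, 434.39058345,  26.56343751]), np.float64(0.5032852224541247))
```

View pics/topz.png

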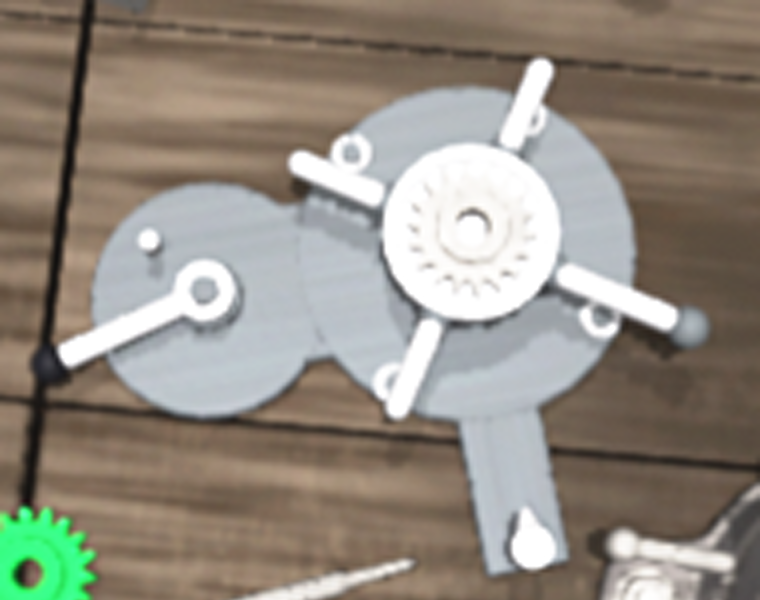

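The zoom (4x, offset 230,200) shows the gear hole at (472,226), ball (688,326), post top (531,545), pointer tip (527,510), pivot (205,290), lever ball (47,362), and plain arm ends at (541,64), (295,160) and (400,410).

```bash
python3 - <<'E'
from h import *
T=dict(np.load("top0.npz"));S=dict(np.load("scene0.npz"))
f=lambda x,y,z: onz(T,((x+.5)/4-.5+230,(y+.5)/4-.5+200),z)[:2]
P=dict(gear=f(472,226,75),ball=f(688,326,50),post=f(531,545,58),tip=f(527,510,50),piv=f(205,290,41),lend=f(47,362,28),a1=f(541,64,50),a2=f(295,160,50),a3=f(400,410,50))
for k,v in P.items(): print(k,v.round(1))
from scipy.optimize import least_squares
def R(a): return np.array([[np.cos(a),-np.sin(a)],[np.sin(a),np.cos(a)]])
def mod(p):
    A=p[:2];B=R(p[2]);th=p[3];L=p[4]
    arm=lambda r,k: A+B@R(th+k*np.pi/2)@[-r,0]
    la=np.radians(120)-L
    return dict(gear=A,ball=arm(99,0),post=A+B@[-132,0],tip=A+B@[-116,0],piv=A+B@[0,115],lend=A+B@(np.array([0,115])+73*np.array([np.cos(la),np.sin(la)])),
      a3=arm(83,-1),a2=arm(83,2),a1=arm(83,1))
res=lambda p: np.concatenate([mod(p)[k]-P[k] for k in P])
r=least_squares(res,[480,260,.25,1.2,.1],loss='soft_l1',f_scale=2);p=r.x
print("A",p[:2],"phi",np.degrees(p[2]),"table",p[3],np.degrees(p[3]),"lever",p[4]);
for k in P: print(k,(mod(p)[k]-P[k]).round(1))
np.save("fit.npy",p)
B=R(p[2])
for n,c,q,z in [("tin",T,(335,156),45),("bush",T,(392,185),34),("vb",T,(255,184),20),("collar",T,(340,382),22),("pu1",T,(274,356),8),("pu2",T,(332,341),8)]:
    w=onz(c,q,z)[:2]; print(n,w.round(),(B.T@(w-p[:2])).round())
E
```

```text
gear [481.7 260.9]
ball [452.2 166.7]
post [356.2 225.8]
tip [370.5 228. ]
piv [450.3 370.2]
lend [414.9 435.4]
a1 [559.5 236.4]
a2 [507.9 337.3]
a3 [406.5 283.5]
A [482.26770849 260.3416276 ] phi 15.933886632771225 table 0.9857324830166904 56.478311005807456 lever 0.2952823023160214
gear [ 0.6 -0.6]
ball [ 0.1 -0.7]
post [-0.9 -1.7]
tip [0.3 0.5]
piv [0.4 0.8]
lend [ 0.3 -0.6]
a1 [ 1.9 -1.1]
a2 [-0.5  2.2]
a3 [-3.4  1.9]
tin [665. 297.] [186. -15.]
bush [625. 191.] [ 118. -105.]
vb [609. 437.] [170. 135.]
collar [279. 254.] [-198.   50.]
pu1 [310. 370.] [-135.  152.]
pu2 [345. 273.] [-129.   50.]
```

```bash
cat >> h.py <<'E'
def A_B():
    p=np.load("fit.npy");a=p[2];return p[:2],a
def pol(c,r,deg,z): return [c[0]+r*np.cos(np.radians(deg)),c[1]+r*np.sin(np.radians(deg)),z]
def rows(pts,yaw=None):
    from station import status
    s=status.observe();R=np.array(s["tcp_rot"]);P=np.array(s["position"])
    print("t",s["time_s"],"P",P.round(1),"F",np.round(s["force"],1),"q",np.round(s["qpos"],0),"yaw",np.degrees(np.arctan2(R[1,0],R[0,0])).round(1),"tilt",R[:,2].round(3))
    for w in pts: print(np.round(w,0),(R.T@(np.array(w)-P)).round(1))
E
python3 - <<'E'
from h import *
T=dict(np.load("top0.npz"));S=dict(np.load("scene0.npz"))
print("brown lever tip",two(T,(587,268),S,(525,62)))
print("vise jaw left",two(T,(452,283),S,(432,210)))
A,_=A_B()
rows([[230,-600,380],pol(A,66,20,380),pol(A,66,20,42)])
E
```

```text
brown lever tip (array([441.65275574,   5.39921244, 351.03338205]), np.float64(3.3903354131281795))
vise jaw left (array([447.52718411,  98.74300865, 115.20341635]), np.float64(2.686006095480081))
t 0.1 P [ 220.8 -610.7  230.4] F [0.8 0.4 0. ] q [64. 23.  3. 88. -1. 69. -3.] yaw 19.9 tilt [-0.001  0.002 -1.   ]
[ 230 -600  380] [  12.3   -7.2 -149.6]
[544. 283. 380.] [ 608.1 -730.7 -148.4]
[544. 283.  42.] [ 608.1 -730.1  189.6]
```

```bash
python3 -m handwheel '[[[0,0,-60,0,0,0,0],[0,0,-120,0,0,0,0],[0,0,-180,0,0,0,0],[0,0,-230,0,0,0,0],[40,-40,-230,0,0,0,0],[80,-80,-230,0,0,0,0],[120,-120,-230,0,0,0,0],[150,-160,-230,0,0,0,0],[180,-200,-230,0,0,0,0],[200,-230,-230,0,0,0,0]]]'
python3 - <<'E'
from h import *
A,_=A_B()
rows([pol(A,66,20,450)])
E
```

```text
time_s: 1.35
position: [331.5, -324.5, 461.1]
tcp_rot: [[0.94, 0.342, -0.0], [0.342, -0.94, 0.0], [0.0, -0.0, -1.0]]
force: [-0.4, 0.2, -0.3]
finger_gap: -0.0
t 1.35 P [ 331.5 -324.5  461.1] F [-0.4  0.2 -0.3] q [ 47.  -1.  -7.  89.  -0.  92. -31.] yaw 20.0 tilt [-0.  0. -1.]
[544. 283. 450.] [ 407.8 -497.9   11.3]
```

```bash
python3 -m handwheel '[[[35,-40,0,0,0,0,0],[70,-85,0,0,0,0,0],[105,-130,0,0,0,1,0],[140,-175,0,0,0,2,0],[175,-220,0,0,0,3,0],[210,-265,0,0,0,4,0],[245,-310,0,0,0,4,0],[280,-350,0,0,0,4,0],[315,-390,0,0,0,4,0],[345,-425,0,0,0,4,0]]]'
python3 - <<'E'
from h import *
A,_=A_B()
rows([pol(A,66,20,300),pol(A,66,20,42)])
E
```

```text
time_s: 2.6
position: [511.1, 191.6, 460.9]
tcp_rot: [[0.962, 0.274, -0.001], [0.274, -0.962, -0.0], [-0.001, 0.0, -1.0]]
force: [0.1, 0.0, 0.1]
finger_gap: 0.001
t 2.6 P [511.1 191.6 460.9] F [0.1 0.  0.1] q [  13.   11.  -46.   79.    8.   94. -106.] yaw 15.9 tilt [-0.001 -0.    -1.   ]
[544. 283. 300.] [ 57.  -78.7 160.8]
[544. 283.  42.] [ 57.2 -78.8 418.8]
```

```bash
python3 -m handwheel '[[[30,-40,0,0,0,0,0],[57,-79,20,0,0,0,0],[57,-79,70,0,0,0,0],[57,-79,120,0,0,0,0],[57,-79,170,0,0,0,0],[57,-79,220,0,0,0,0],[57,-79,265,0,0,0,0],[57,-79,300,0,0,0,0],[57,-79,320,0,0,0,0],[57,-79,330,0,0,0,0]]]'
python3 - <<'E'
from h import *
A,_=A_B()
from station import capture
rows([pol(A,66,20,42)])
for n in ("scene","top"):
    c=capture(n);cv2.imwrite(f"pics/{n}1.png",c["color"])
    cv2.imwrite("pics/s1.png",cv2.resize(c["color"][150:390,210:510],None,fx=2.5,fy=2.5)) if n=="scene" else 0
E
```

```text
time_s: 3.85
position: [543.9, 281.3, 130.4]
tcp_rot: [[0.962, 0.273, -0.001], [0.273, -0.962, -0.0], [-0.001, 0.0, -1.0]]
force: [-0.5, 0.4, 0.3]
finger_gap: 0.002
t 3.85 P [543.9 281.3 130.4] F [-0.5  0.4  0.3] q [   1.   30.  -44.   99.   23.   61. -124.] yaw 15.9 tilt [-0.001 -0.    -1.   ]
[544. 283.  42.] [ 0.9 -1.4 88.4]
```

View pics/s1.png

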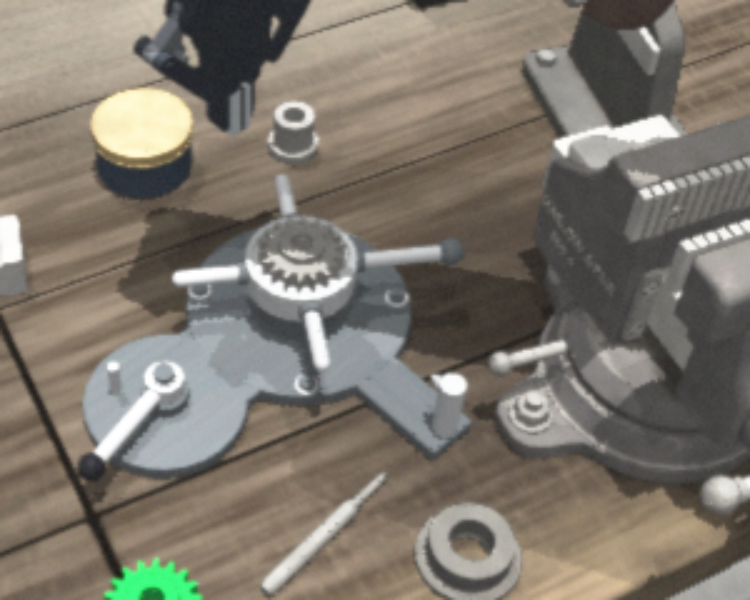

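The shut fingertips at crop (238,125) hang above the gap between the tin side and arm a1. Everything is undisturbed, so I'll go down and then follow the arc.

```bash
python3 -m handwheel '[[[1,-1,15,0,0,0,0],[1,-1,30,0,0,0,0],[1,-1,45,0,0,0,0],[1,-1,60,0,0,0,0],[1,-1,75,0,0,0,0],[1,-1,84,0,0,0,0],[1,-1,88,0,0,0,0],[1,-1,88,0,0,0,0],[1,-1,88,0,0,0,0],[1,-1,88,0,0,0,0]]]'
python3 - <<'E'
from h import *
A,_=A_B()
rows([pol(A,66,g,42) for g in (10,0,-10,-20,-25,-30,-35,-40,-45,-50,-55,-60)])
E
```

```text
time_s: 5.2
position: [545.1, 282.9, 43.8]
tcp_rot: [[0.962, 0.273, 0.001], [0.273, -0.962, 0.0], [0.001, -0.0, -1.0]]
force: [-0.1, 0.1, -0.6]
finger_gap: 0.002
t 5.2 P [545.1 282.9  43.8] F [-0.1  0.1 -0.6] q [  -2.   36.  -40.  102.   28.   53. -128.] yaw 15.9 tilt [ 0.001  0.    -1.   ]
[547. 272.  42.] [-1.  11.3  1.8]
[548. 260.  42.] [-3.1 22.6  1.8]
[547. 249.  42.] [-7.2 33.3  1.8]
[544. 238.  42.] [-13.1  43.2   1.8]
[542. 232.  42.] [-16.7  47.7   1.8]
[539. 227.  42.] [-20.7  51.9   1.8]
[536. 222.  42.] [-25.   55.7   1.8]
[533. 218.  42.] [-29.6  59.2   1.7]
[529. 214.  42.] [-34.5  62.2   1.7]
[525. 210.  42.] [-39.6  64.8   1.7]
[520. 206.  42.] [-45.   66.9   1.7]
[515. 203.  42.] [-50.5  68.5   1.7]
```

```bash
python3 -m handwheel '[[[-1,11,2,0,0,0,0],[-3,22,2,0,0,0,0],[-7,33,2,0,0,0,0],[-10,38,2,0,0,0,0],[-13,43,2,0,0,0,0],[-17,48,2,0,0,0,0],[-21,52,2,0,0,0,0],[-25,56,2,0,0,0,0],[-28,58,2,0,0,0,0],[-30,59,2,0,0,0,0]]]'
python3 - <<'E'
from h import *
A,_=A_B()
from station import capture
rows([pol(A,66,g,42) for g in (-45,-50,-55,-60)])
c=capture("top");np.savez("top2.npz",**c)
cv2.imwrite("pics/t2.png",cv2.resize(c["color"][200:350,230:420],None,fx=4,fy=4,interpolation=cv2.INTER_CUBIC))
E
```

```text
time_s: 6.45
position: [532.1, 217.1, 41.2]
tcp_rot: [[0.962, 0.273, 0.0], [0.273, -0.962, -0.001], [-0.0, 0.001, -1.0]]
force: [2.0, 3.6, -0.2]
finger_gap: 0.002
t 6.45 P [532.1 217.1  41.2] F [ 2.   3.6 -0.2] q [   5.   33.  -41.  108.   27.   50. -124.] yaw 15.9 tilt [ 0.    -0.001 -1.   ]
[529. 214.  42.] [-4.   2.4 -0.8]
[525. 210.  42.] [-9.1  5.  -0.8]
[520. 206.  42.] [-14.5   7.1  -0.8]
[515. 203.  42.] [-20.    8.8  -0.8]
```

View pics/t2.png

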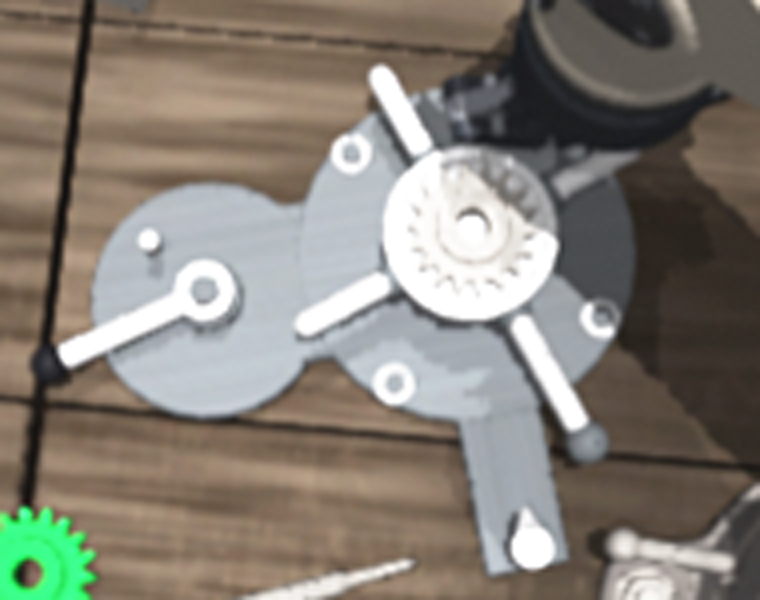

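The ball is now at crop (588,440), the pushed arm is under the gripper, and the lever hasn't moved.

```bash
cat >> h.py <<'E'
def fz(c,x,y,z): return onz(c,((x+.5)/4-.5+230,(y+.5)/4-.5+200),z)[:2]
def ang(c,x,y):
    A,phi=A_B();d=fz(c,x,y,50)-A
    a=np.degrees(np.arctan2(d[1],d[0])-phi)-180
    a=(a+180)%360-180; print("table deg",round(a,1),"y_ball",round(-99*np.sin(np.radians(a)),1),"r",np.linalg.norm(d).round(1))
E
python3 - <<'E'
from h import *
c=dict(np.load("top2.npz"));ang(c,588,440)
A,phi=A_B();P=np.array([532.1,217.1]);d=P-A
print(np.linalg.norm(d),np.degrees(np.arctan2(d[1],d[0])))
E
```

```text
table deg 18.4 y_ball -31.2 r 98.1
65.97799356000708 -40.94958532676235
```

```bash
python3 -m handwheel '[[[-4,2,-1,0,0,0,0],[-6,4,-1,0,0,0,0],[-9,5,-1,0,0,0,0],[-12,6,-1,0,0,0,0],[-14,7,-1,0,0,0,0],[-16,8,-1,0,0,0,0],[-18,8,-1,0,0,0,0],[-19,9,-1,0,0,0,0],[-19,9,-1,0,0,0,0],[-19,9,-1,0,0,0,0]]]'
python3 - <<'E'
from h import *
A,_=A_B()
from station import capture
rows([pol(A,66,g,42) for g in (-60,-62)])
c=capture("top");np.savez("top3.npz",**c)
cv2.imwrite("pics/t3.png",cv2.resize(c["color"][200:350,230:420],None,fx=4,fy=4,interpolation=cv2.INTER_CUBIC))
E
```

```text
time_s: 7.75
position: [516.1, 203.8, 42.3]
tcp_rot: [[0.962, 0.274, -0.0], [0.274, -0.962, -0.001], [-0.0, 0.0, -1.0]]
force: [1.0, 2.2, -0.4]
finger_gap: 0.0
t 7.75 P [516.1 203.8  42.3] F [ 1.   2.2 -0.4] q [   6.   31.  -41.  110.   27.   49. -123.] yaw 15.9 tilt [-0.    -0.001 -1.   ]
[515. 203.  42.] [-1.   0.3  0.3]
[513. 202.  42.] [-3.2  0.9  0.3]
```

View pics/t3.png

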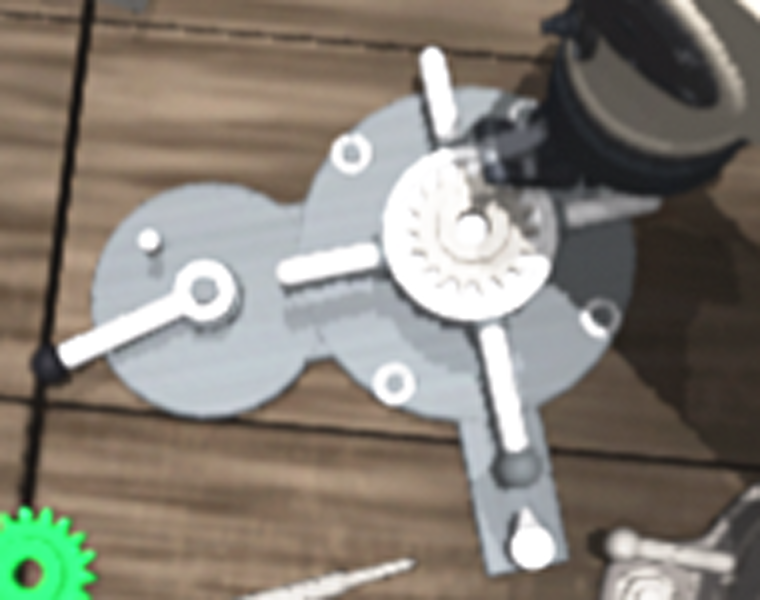

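The ball is at crop (516,467), very close to the pointer line (tip at (527,510)).

```bash
python3 - <<'E'
from h import *
c=dict(np.load("top3.npz"));ang(c,516,467);A,phi=A_B()
g=c["color"][200:350,230:420].astype(int)
# direct check: ball offset from line gear-axis -> tip at z=50, and post at z=58, using several axis estimates
b=fz(c,516,467,50)
for t in (fz(c,527,510,50),fz(c,531,545,58)):
  for a in (A,fz(c,472,226,75)):
    u=(t-a)/np.linalg.norm(t-a); d=b-a; print((u[0]*d[1]-u[1]*d[0]).round(1))
# arms: opposite arm ends
print(fz(c,432,52,50)-b, np.degrees(np.arctan2(*(fz(c,432,52,50)-b)[::-1])))
piv=fz(c,205,290,41)
rows([pol(A,66,-55,42),pol(A,70,-40,42),pol(A,66,-40,150)])
E
```

```text
table deg -0.3 y_ball 0.5 r 98.4
-0.9
-0.8
0.5
0.7
[172.99742473  49.59545405] 15.996707278633467
t 7.8 P [516.1 203.8  42.3] F [ 1.1  2.2 -0. ] q [   6.   31.  -41.  110.   27.   49. -123.] yaw 15.9 tilt [-0.    -0.001 -1.   ]
[520. 206.  42.] [ 4.6 -1.3  0.3]
[536. 215.  42.] [22.2 -5.7  0.3]
[533. 218. 150.] [  19.9   -9.  -107.7]
```

```bash
python3 -m handwheel '[[[5,-1,0,0,0,0,0],[12,-4,0,0,0,0,0],[20,-7,0,0,0,0,0],[22,-8,-30,0,0,0,0],[22,-8,-70,0,0,0,0],[22,-8,-110,0,0,-8,0],[22,-8,-150,0,0,-17,0],[22,-8,-150,0,0,-26,0],[22,-8,-150,0,0,-35,0],[22,-8,-150,0,0,-44,0]]]'
python3 - <<'E'
from h import *
A,phi=A_B();piv=pol(A,115,np.degrees(phi)+90,0)[:2];print(piv)
rows([pol(piv,58,156,190),pol(piv,58,156,20)])
E
```

```text
time_s: 9.05
position: [535.4, 217.7, 192.4]
tcp_rot: [[0.497, 0.867, -0.0], [0.867, -0.497, -0.0], [-0.0, -0.0, -1.0]]
force: [-0.8, -0.5, 0.4]
finger_gap: 0.002
[np.float64(450.6969911858084), np.float64(370.9232255655185)]
t 9.05 P [535.4 217.7 192.4] F [-0.8 -0.5  0.4] q [ 17.  26. -56. 100.  23.  67. -76.] yaw 60.2 tilt [-0. -0. -1.]
[398. 395. 190.] [  84.9 -207.4    2.3]
[398. 395.  20.] [  85.  -207.4  172.3]
```

```bash
python3 -m handwheel '[[[14,-35,0,0,0,-5,0],[28,-70,0,0,0,-10,0],[43,-105,0,0,0,-11,0],[57,-140,0,0,0,-11,0],[71,-175,0,0,0,-11,0],[80,-195,0,0,0,-11,0],[85,-207,0,0,0,-11,0],[85,-207,30,0,0,-11,0],[85,-207,65,0,0,-11,0],[85,-207,90,0,0,-11,0]]]'
python3 - <<'E'
from h import *
from station import capture
A,phi=A_B();piv=pol(A,115,np.degrees(phi)+90,0)[:2]
rows([pol(piv,58,156,60),pol(piv,58,156,20)])
c=capture("scene")
cv2.imwrite("pics/s4.png",cv2.resize(c["color"][180:400,180:440],None,fx=2.7,fy=2.7))
E
```

```text
time_s: 10.3
position: [398.5, 394.3, 100.7]
tcp_rot: [[0.328, 0.945, -0.001], [0.945, -0.328, -0.002], [-0.002, -0.0, -1.0]]
force: [0.4, -0.6, 0.4]
finger_gap: -0.002
t 10.3 P [398.5 394.3 100.7] F [ 0.4 -0.6  0.4] q [ -6.  31. -56. 107.  31.  58. -94.] yaw 70.9 tilt [-0.001 -0.002 -1.   ]
[398. 395.  60.] [-0.  -0.8 40.7]
[398. 395.  20.] [ 0.1 -0.8 80.7]
```

View pics/s4.png

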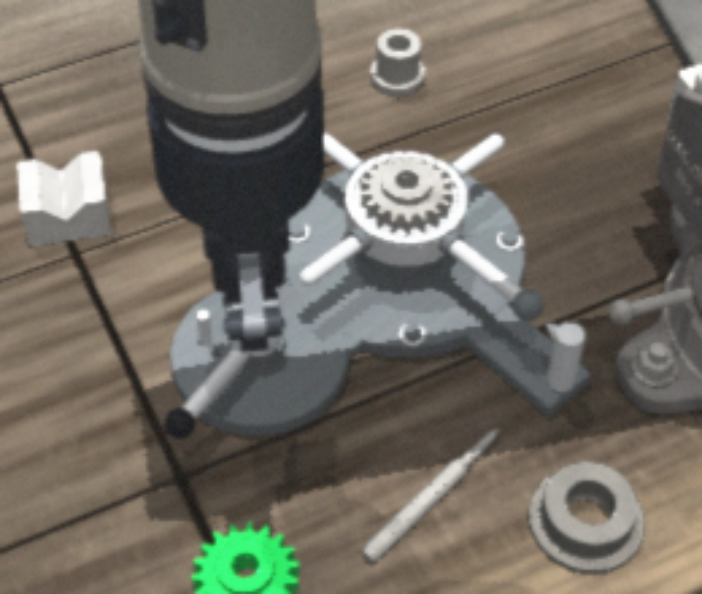

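The ball arm lines up with the pointer, the gear is in place, and the fingertip (crop (255,345)) is above the lever disc on the robot side of the lever. Now I'll go down.

```bash
python3 -m handwheel '[[[0,-1,15,0,0,0,0],[0,-1,30,0,0,0,0],[0,-1,45,0,0,0,0],[0,-1,58,0,0,0,0],[0,-1,68,0,0,0,0],[0,-1,75,0,0,0,0],[0,-1,78,0,0,0,0],[0,-1,78,0,0,0,0],[0,-1,78,0,0,0,0],[0,-1,78,0,0,0,0]]]'
python3 - <<'E'
from h import *
A,phi=A_B();piv=pol(A,115,np.degrees(phi)+90,0)[:2]
rows([pol(piv,58,g,22) for g in (150,144,138,132,126,120,114,108,102,96,92,88,85)])
E
```

```text
time_s: 11.6
position: [398.1, 395.6, 24.6]
tcp_rot: [[0.328, 0.945, 0.001], [0.945, -0.328, 0.0], [0.0, 0.0, -1.0]]
force: [0.4, 0.4, -0.8]
finger_gap: -0.002
t 11.6 P [398.1 395.6  24.6] F [ 0.4  0.4 -0.8] q [-10.  37. -51. 110.  37.  51. -99.] yaw 70.9 tilt [ 0.001  0.    -1.   ]
[400. 400.  22.] [4.9 0.8 2.6]
[404. 405.  22.] [10.8  2.3  2.6]
[408. 410.  22.] [16.5  4.4  2.6]
[412. 414.  22.] [22.   7.   2.6]
[417. 418.  22.] [27.1 10.2  2.6]
[422. 421.  22.] [31.9 13.9  2.6]
[427. 424.  22.] [36.3 18.1  2.6]
[433. 426.  22.] [40.2 22.8  2.6]
[439. 428.  22.] [43.6 27.8  2.6]
[445. 429.  22.] [46.5 33.2  2.6]
[449. 429.  22.] [48.1 36.9  2.6]
[453. 429.  22.] [49.4 40.7  2.6]
[456. 429.  22.] [50.2 43.6  2.6]
```

```bash
python3 - <<'E'
from h import *
A,phi=A_B();piv=pol(A,115,np.degrees(phi)+90,0)[:2]
rows([pol(piv,50,g,22) for g in (150,144,138,132,126,120,114,108,102,96,92,88,85)])
E
```

```text
t 11.6 P [398.1 395.6  24.6] F [ 0.4  0.4 -0.8] q [-10.  37. -51. 110.  37.  51. -99.] yaw 70.9 tilt [ 0.001  0.    -1.   ]
[407. 396.  22.] [3.4 8.7 2.6]
[410. 400.  22.] [ 8.5 10.   2.6]
[414. 404.  22.] [13.4 11.7  2.6]
[417. 408.  22.] [18.1 14.   2.6]
[421. 411.  22.] [22.5 16.8  2.6]
[426. 414.  22.] [26.7 20.   2.6]
[430. 417.  22.] [30.5 23.6  2.6]
[435. 418.  22.] [33.8 27.6  2.6]
[440. 420.  22.] [36.8 32.   2.6]
[445. 421.  22.] [39.2 36.6  2.6]
[449. 421.  22.] [40.6 39.8  2.6]
[452. 421.  22.] [41.7 43.1  2.6]
[455. 421.  22.] [42.4 45.6  2.6]
```

```bash
python3 -m handwheel '[[[3,9,2,0,0,0,0],[8,10,2,0,0,0,0],[13,12,2,0,0,0,0],[18,14,2,0,0,0,0],[22,17,2,0,0,0,0],[27,20,2,0,0,0,0],[30,24,2,0,0,0,0],[34,28,2,0,0,0,0],[37,32,2,0,0,0,0],[39,36,2,0,0,0,0]]]'
python3 - <<'E'
from h import *
from station import capture
A,phi=A_B();piv=pol(A,115,np.degrees(phi)+90,0)[:2]
rows([pol(piv,50,g,22) for g in (96,92,88,85)])
for n in("scene","top"):
    c=capture(n);np.savez(n+"5.npz",**c)
    g=c["color"];m=(g.max(2)<45).astype(np.uint8)
    x,y,w,h=(180,240,140,140) if n=="scene" else (210,215,100,100)
    k=cv2.resize(g[y:y+h,x:x+w],(400,400),interpolation=cv2.INTER_CUBIC)
    o=k if n=="scene" else np.hstack([o,k])
cv2.imwrite("pics/l5.png",o)
E
```

```text
time_s: 12.85
position: [444.9, 421.1, 22.4]
tcp_rot: [[0.327, 0.945, 0.0], [0.945, -0.327, 0.001], [0.001, -0.0, -1.0]]
force: [-2.8, -2.2, 0.7]
finger_gap: 0.001
t 12.85 P [444.9 421.1  22.4] F [-2.8 -2.2  0.7] q [-11.  41. -50. 103.  38.  55. -97.] yaw 70.9 tilt [ 0.     0.001 -1.   ]
[445. 421.  22.] [-0.2  0.7  0.4]
[449. 421.  22.] [1.1 3.9 0.4]
[452. 421.  22.] [2.3 7.2 0.4]
[455. 421.  22.] [3.  9.7 0.4]
```

View pics/l5.png

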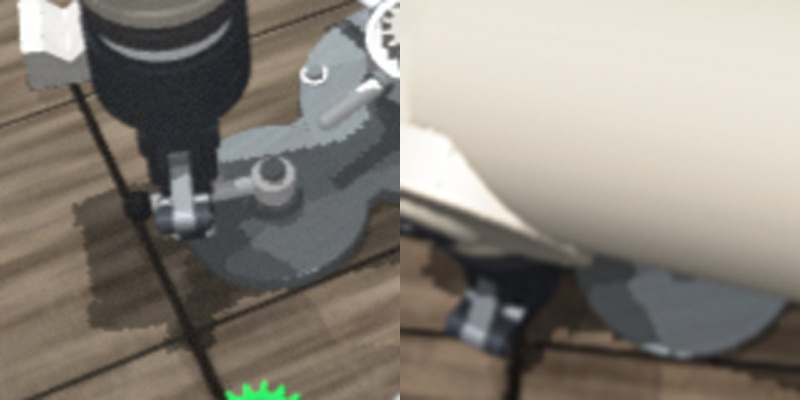

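In the scene crop, the black lever ball is at (138,205), the lever has swung well round with the finger behind it, and the top view is blocked by the arm.

```bash
cat >> h.py <<'E'
def lev(c,px):
    A,phi=A_B();piv=np.array(pol(A,115,np.degrees(phi)+90,0)[:2]);d=onz(c,px,28)[:2]-piv
    print("lever rad",round(np.radians(120)-(np.arctan2(d[1],d[0])-phi),3),"r",np.linalg.norm(d))
E
python3 -c "
from h import *
lev(dict(np.load('scene5.npz')),(228.3,311.7))"
python3 -m handwheel '[[[1,2,0,0,0,0,0],[1,4,0,0,0,0,0],[2,5,0,0,0,0,0],[2,6,0,0,0,0,0],[2,7,0,0,0,0,0],[2,7,0,0,0,0,0],[2,7,0,0,0,0,0],[2,7,0,0,0,0,0],[2,7,0,0,0,0,0],[2,7,0,0,0,0,0]]]'
```

```text
lever rad 1.007 r 74.3851808923535
time_s: 14.2
position: [450.6, 420.8, 22.3]
tcp_rot: [[0.327, 0.945, -0.002], [0.945, -0.327, 0.001], [0.0, -0.002, -1.0]]
force: [-5.5, -0.6, 2.3]
finger_gap: 0.0
```

```bash
python3 -m handwheel '[[[0,1,0,0,0,0,0],[0,2,0,0,0,0,0],[0,3,0,0,0,0,0],[0,4,0,0,0,0,0],[0,4,0,0,0,0,0],[0,4,0,0,0,0,0],[0,4,0,0,0,0,0],[0,4,0,0,0,0,0],[0,4,0,0,0,0,0],[0,4,0,0,0,0,0]]]'
python3 - <<'E'
from h import *
from station import capture
rows([])
c=capture("scene");np.savez("scene6.npz",**c);g=c["color"]
cv2.imwrite("pics/l6.png",cv2.resize(g[240:380,180:320],(560,560),interpolation=cv2.INTER_CUBIC))
E
```

```text
time_s: 15.45
position: [450.8, 420.7, 22.3]
tcp_rot: [[0.325, 0.946, -0.006], [0.946, -0.325, 0.001], [-0.001, -0.006, -1.0]]
force: [-10.9, 0.8, 5.0]
finger_gap: -0.002
t 15.45 P [450.8 420.7  22.3] F [-10.9   0.8   5. ] q [-11.  42. -50. 102.  38.  55. -96.] yaw 71.0 tilt [-0.006  0.001 -1.   ]
```

The force rose with no further motion, so the lever is at its stop. Next I'll back off, rise and look.

```bash
python3 -m handwheel '[[[0,-5,0,0,0,0,0],[0,-12,0,0,0,0,0],[0,-20,0,0,0,0,0],[0,-28,0,0,0,0,0],[0,-30,-30,0,0,0,0],[0,-30,-80,0,0,0,0],[0,-30,-140,0,0,0,0],[0,-30,-200,0,0,0,0],[0,-30,-250,0,0,0,0],[0,-30,-260,0,0,0,0]]]'
python3 -m handwheel '[[[-30,0,0,0,0,0,0],[-60,0,-20,0,0,0,0],[-100,0,-40,0,0,0,0],[-150,0,-60,0,0,0,0],[-200,0,-80,0,0,0,0],[-250,0,-100,0,0,0,0],[-290,0,-120,0,0,0,0],[-320,0,-130,0,0,0,0],[-330,0,-130,0,0,0,0],[-330,0,-130,0,0,0,0]]]'
python3 - <<'E'
from h import *
from station import capture
rows([])
for n in("scene","top"):
    c=capture(n);np.savez(n+"7.npz",**c)
    k=c["color"]; x,y,w,h=(200,180,220,260) if n=="scene" else (230,150,200,236)
    k=cv2.resize(k[y:y+h,x:x+w],(400,472),interpolation=cv2.INTER_CUBIC)
    o=k if n=="scene" else np.hstack([o,k])
cv2.imwrite("pics/f7.png",o)
E
```

```text
time_s: 16.75
position: [427.8, 430.7, 286.4]
tcp_rot: [[0.328, 0.945, 0.005], [0.945, -0.328, 0.005], [0.006, 0.003, -1.0]]
force: [-0.3, 0.0, -1.1]
finger_gap: -0.006
time_s: 18.0
position: [318.9, 117.1, 411.3]
tcp_rot: [[0.328, 0.945, -0.001], [0.945, -0.328, 0.0], [-0.0, -0.001, -1.0]]
force: [0.4, -1.0, -0.5]
finger_gap: -0.003
t 18.0 P [318.9 117.1 411.3] F [ 0.4 -1.  -0.5] q [ 33. -20. -42. 106. -13.  89. -26.] yaw 70.9 tilt [-0.001  0.    -1.   ]
```

View pics/f7.png

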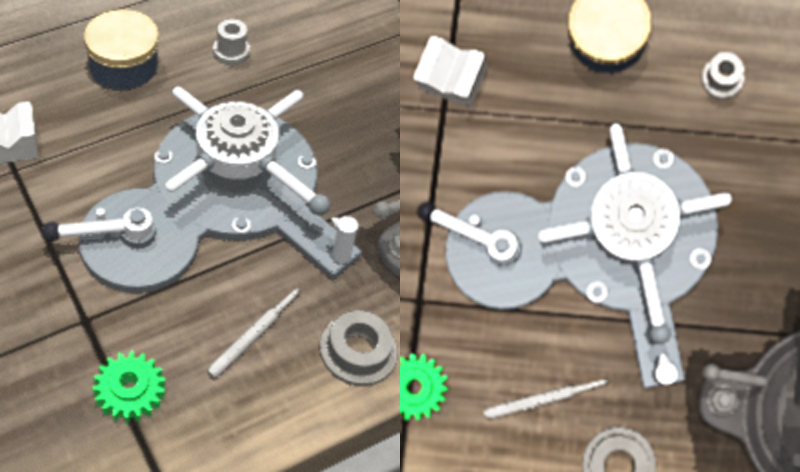

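The ball end is at panel (657,333), in line with the pointer at (665,365). The lever ball is at (426,211) with its bar against the pin, and the loose parts look unmoved.

```bash
python3 - <<'E'
from h import *
T=dict(np.load("top7.npz"));S=dict(np.load("scene7.npz"));T0=dict(np.load("top0.npz"))
lev(T,(243,255.3));lev(S,(227.4,307))
ang(T,(358.4-230)*4,(316.3-200)*4)
d=cv2.absdiff(T["color"],T0["color"]).max(2)
for n,(x,y,r) in dict(tin=(335,158,22),bush=(392,186,12),vb=(255,184,17),collar=(340,382,19),punch=(303,349,28)).items():
    a=[cv2.cvtColor(c["color"][y-r:y+r,x-r:x+r],6).astype(np.float64) for c in (T0,T)]
    print(n,np.round(cv2.phaseCorrelate(*a),2))if 0 else print(n,cv2.phaseCorrelate(*a))
E
```

```text
lever rad 1.143 r 73.45886379386522
lever rad 1.128 r 74.95319153131217
table deg -0.8 y_ball 1.4 r 97.5
tin ((0.5206318640490579, 0.5130748887392294), 1.0036761036917743)
bush ((0.004295214124327984, -0.03772015416093133), 1.0193045265388234)
vb ((-0.01532655035556374, -0.030534074525249366), 1.0042889664349635)
collar ((0.010188946229309437, 0.03445916766592205), 1.0008136447485878)
punch ((-0.0059739193135328605, 0.0034817865164562534), 0.9816355878177314)
```

```bash
python3 -c "
from station import ctrl
print(ctrl.finish_job())"
```

```text
the job is handed in; nothing more can be done
None
```

The turning table is set, the lever is home, and I handed the job in at about 18 s of robot time. No verdict was reported.

**What I did:** With the gripper shut, I pushed a plain arm of the table about 56° clockwise until the ball arm pointed at the pointer. Then I pushed the lever round to its stop. It stopped moving while the force rose to about 11 N. I backed off and moved well clear of the fixture.

**Last checks, from the cameras:**
- **Ball arm:** the ball was about 1.4 mm off the pointer's line in the final picture, and about 0.5–0.9 mm off just after the push. The limit is 8 mm.
- **Lever:** it read 1.143 rad in the top view and 1.128 rad in the scene view, with the stop at 1.134 rad.
- **Gear:** it is lying flat and central on the table, judged by eye from the final picture.
- **Loose parts:** the bush, V-block, collar and punch showed shifts under 0.05 px. The tin read 0.5 px, under 1 mm; the robot never went near it, so this is probably a measuring artefact.
- **Robot:** it touches nothing, and the remaining force reading is only about 1 N of noise.

No check failed. The small differences between the camera readings are within the 2 mm calibration.

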